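Scan the label, then hold the viewer's contrast flap at its balance point

ROBOT

A 7-joint arm with a two-finger parallel gripper is mounted at the origin on a cart in front of the work surface, level with it; the furniture and walls round the work are solid. World frame = base frame: x ahead of the robot, y to its left, z up, the work surface at z = 0. Lengths are in m, angles in rad, forces in N, time in s.
With the tool pointing down it reaches from about 0.35 to 0.9 m from the base axis. Payload 8.1 kg.
Tool frame: the origin (TCP) lies on the centre line of the jaws, within the pads' length; the fingertips stand 19 mm ahead of it and the grasp point (between the pads) is the TCP; z points along the fingers, y is the direction in which the jaws open and shut (so a half turn about z gives the same grasp; the last joint's range is limited). The gripper opens to 92 mm and grips with 3 to 60 N. Pads are 19 mm wide; open, the fingers measure 130 mm over their backs; the gripper's body (75 mm by 190 mm) begins 47 mm behind the grasp point.
Start: joints at [-1.429, 0.434, 0.025, 1.573, -0.012, 1.134, -0.075], TCP at [0.152, 0.606, 0.246] pointing down, gripper open.
Joint ranges: [-2.62, 2.62], [-0.44, 2.09], [-1.27, 1.32], [0.08, 2.57], [-1.32, 4.46], [0.12, 2], [-2.74, 2.74]. Speed limits (rad/s): [2.22, 2.22, 3.01, 3.01, 3.14, 3.14, 3.14].

INTERFACE

Orientations are given as a rotation vector (axis times angle).
In Python, from cell import monitor, imaging, workorder, outline_of gives the robot as it stands.
- The arm moves only by the tool move_arm, never from a script. Its argument "series" is a list of rows, each a list of 6 numbers: the shift along the world's x, y, z in cm, then the turn, a rotation vector about the world's x, y, z in degrees. A call has 1 to 8 rows; each row shifts and turns the commanded pose from where the row before left it; what a row does not reach is not made up. A row lasts 1/10 s, in which the tool goes at most 50 mm and 8.59 degrees, less where a joint would pass 70% of its speed; a pose out of reach is approached as far as the arm can. A call with a gripper value outside its range is refused whole. "grip" is the opening, from 0 (shut) to 1 (fully open), set as the call begins (left out, the last holds). The fingers move at their own pace and stop on an object; "force" is the grip in N (left out, the last holds). Time passes only in rows, so rows that do not move let the fingers close. It gives the time, the measured TCP pose, the force and the opening at its end, in the units of the state.
- monitor.observe(): the state, without advancing time (a new reading comes with each control period).
- imaging.get_image(name): name is "scene" or "top" or "wrist"; returns a dict with "color" (384x512x3 uint8, red, green, blue), "fx", "fy", "cx", "cy" (pixels), "rvec" (rotation vector, rad) and "tvec" (3), from world to camera coordinates, as OpenCV has them; the wrist camera has in their place "mount" (4x4, takes a point from camera to tool coordinates, whose origin is the TCP and whose axes are the flange's). Camera axes: x right, y down, z forward; pixel columns grow to the right and rows downward; lengths in m; the calibration is good to about 2 mm. A picture is of the moment at which its call begins: read the wrist's pose just before it. There is no depth.
- workorder.sign_off(): hands the job in, once; it reports no verdict.
Trained networks look in the newest picture that a camera, given by its name, has taken for a name from the list of things; names that differ only in an ending like _2 or _b are one class to them, and where a whole thing is asked for, a point or a joint stands for the part that bears it (a point fixed in the world has none). Each returns a list of dicts, best first, with "p" (0 to 1); they miss things now and then, are a little off and sometimes report something else, mostly with a low value. They report only what shows in the picture. A call takes as long as a camera call. They do not tell look-alikes from the thing itself.
- outline_of(camera, thing): "mask" (384x512 bool, what is visible of it) and "rect" ([left, top, width, height] in pixels, round what is visible of it).
The state is a dict: "clock": time; "joints": joint angles; "dq": joint speeds; "joint_efforts": joint torques, N m; "position": TCP position; "ee_rot": TCP orientation; "force": force on the tool from outside, world axes, zero at the start; "ft_torque": the same for the moment, N m; "width": opening from 0.0 (shut) to 1.0 (fully open).
Only numpy, scipy, OpenCV 4.12 (cv2) and the standard library are available. Lean on these libraries where they do the work, as an engineer would, in place of code of your own. Each camera call takes 0.05 s, during which the arm holds its last target. There are 200 camera calls.

TASK

Take the blue pen scanner out of its stand, point its tip squarely at the middle of the barcode label on the sloped front of the sample viewer from about 3 cm away, hold it still there for a good second, and put the pen back fully home in its stand. Then take the orange grip bar of the viewer's black-and-white contrast flap, swing the flap up to its balance point, where it stands straight upright behind the vial, and finish still holding it there with the gripper: it must not fall back, nor go well past upright and tip forward over the vial. Leave the vial in its well and the jar and slide carton where they are.

Things in the scene. Friction and masses are not known exactly. Their poses are not given: they have to be found in the camera images.
- viewer: sample viewer, white and grey instrument fixed to the table, about 130 x 108 mm, 107 mm high with its vial. Origin: centre of its underside on the table; x points from its sloped front to its back (where the flap rests), y along the flap's hinge, z up. Its yaw varies by up to 17 degrees.
- label: white barcode label, 26 x 44 mm, on the viewer's sloped front face. Origin: middle of the label on its surface; z is the outward normal (leans 25 degrees from vertical towards the viewer's front), y is the label's long side, parallel to the hinge.
- flap_hinge (a point): middle of the flap's hinge line, 75 mm above the table; axes as the viewer's, hinge line along y.
- flap (a joint): angle of the flap, rad: 0 lying back on its rest (60 degrees back from upright, grip bar away from the viewer's front), 1.047 straight upright = balance point, 2.09 tipped right forward. It grows as the grip bar goes up and towards the viewer's front. The flap weighs about 0.14 kg. Nearly free hinge: let go, it falls back or forward. Its panel is 84 mm wide, 5 mm thick, and ends 72 mm from the hinge; a 16 mm wide neck joins it to the grip bar.
- flap_grip (a point): centre of the orange grip bar at the flap's free end, 105 mm from the hinge line: a cylinder along the hinge direction, 14 mm diameter, 30 mm long. Pinched on its two flat ends from above (fingers closing along the viewer's y) it can turn between the pads as the flap swings. About 128 mm above the table at rest, 180 mm when upright.
- pen_tip (a point): tip of the blue pen scanner (red window): centre of its lower end as it stands in the stand. z runs from the tip along the pen to its top end.
- pen_grip (a point): point on the pen's axis 95 mm from the tip, where to grasp it. The pen is a round rod of 22 mm diameter, 145 mm long, 0.07 kg, its nose tapering to 16 mm over the last 9 mm. z as pen_tip.
- scan_pen: the pen scanner itself; origin at its tip, z along the pen to its top end.
- stand_seat (a point): where the pen's tip sits in its stand: centre of the floor of the stand's round socket, 13 mm above the table; z up. The socket is 26 mm wide inside, its mouth 59 mm above the table, 35 mm wide outside, on a 72 mm black disc fixed to the table. The stand may be left or right of the viewer.
- vial_mid (a point): middle of the blue-capped vial (17 mm diameter, 50 mm tall) that stands loose in the viewer's well; half-way up, z along its axis; its top is 107 mm above the table.
- well (a point): where the middle of the vial belongs, 82 mm above the table.
- jar_mid (a point): middle of a jar with a black lid, 43 mm diameter, 72 mm tall, bystander; half-way up.
- slides_mid (a point): middle of a small slide carton, 55 x 85 x 32 mm, bystander; half-way up.
Mind the look-alikes: they are no part of the job. Of the things shaped like the scan_pen, the blue one is meant. What is shaped like the part that bears stand_seat but red is not meant.

How it is judged:
By the outcome, as a careful person would: the job done as asked, in the order asked, and still so for the second after the job is handed in, while the arm keeps its last pose, push and grip.
It also fails if it takes over 67 s, if anything falls off the work surface, if the arm or the gripper's body presses on something with over 40 N, if the wrist force passes 120 N, or if a joint passes its speed limit or range.

## Working session

There is one attempt and no reset: what is moved stays moved. The work goes in short steps, Python scripts to look and compute and a tool call to move; the robot and the scene stay as the last step left them, time stands still between calls to the robot, and variables do not carry over. Pictures are saved under pics/ and viewed, about 8 in all and at most 12, crops included, and the job is handed in when it is done.

Besides the shell and the picture viewer there is one more tool, called after "Request:" as a command line: name --pt "numbers of a row" for each row, then --argument value for the rest. move_arm: Moves the arm, as the interface text tells. Its arguments: {"type":"object","properties":{"series":{"type":"array"},"grip":{"type":"number"},"force":{"type":"number"}},"required":["series"]}

```bash
mkdir -p pics; ls; cat > h.py <<'E'
import numpy as np, cv2
from scipy.spatial.transform import Rotation as R
from cell import monitor, imaging, workorder, outline_of
def cam(name):
    s=monitor.observe(); im=imaging.get_image(name)
    K=np.array([[im['fx'],0,im['cx']],[0,im['fy'],im['cy']],[0,0,1.]])
    if 'mount' in im:
        T=np.eye(4);T[:3,:3]=R.from_rotvec(s['ee_rot']).as_matrix();T[:3,3]=s['position']
        W=T@np.array(im['mount']); Rc=W[:3,:3].T; t=-Rc@W[:3,3]
    else:
        Rc=R.from_rotvec(im['rvec']).as_matrix(); t=np.array(im['tvec']).ravel()
    return im['color'],K,Rc,t
def proj(c,P):
    _,K,Rc,t=c; q=(np.atleast_2d(P)@Rc.T+t)@K.T; return q[:,:2]/q[:,2:]
def ray(c,uv):
    _,K,Rc,t=c; d=Rc.T@np.linalg.inv(K)@np.array([uv[0],uv[1],1.]); return -Rc.T@t,d/np.linalg.norm(d)
def atz(c,uv,z):
    o,d=ray(c,uv); return o+d*(z-o[2])/d[2]
def tri(*cu):
    A=np.zeros((3,3));b=np.zeros(3)
    for c,u in cu:
        o,d=ray(c,u);M=np.eye(3)-np.outer(d,d);A+=M;b+=M@o
    return np.linalg.solve(A,b)
def save(c,n,crop=None,s=1):
    im=c[0][:,:,::-1]
    if crop: l,t,w,h=crop; im=im[t:t+h,l:l+w]
    cv2.imwrite('pics/'+n,cv2.resize(im,None,fx=s,fy=s,interpolation=cv2.INTER_CUBIC))
E
python3 - <<'E'
from h import *
a=cam('scene');b=cam('top')
im=np.vstack([a[0],b[0]])
save(a,'s1.png',s=1.5);save(b,'t1.png',s=1.5)
for n,c in(('scene',a),('top',b)):
    print(n,'cam pos',-c[2].T@c[3],c[2][2])
    for th in ('scan_pen','stand_seat','viewer','label','flap','vial_mid','jar_mid','slides_mid'):
        for r in outline_of(n,th):
            m=np.argwhere(r['mask']).mean(0)[::-1]
            print(th,round(r['p'],2),r['rect'],m.round(1))
print({k:np.round(v,3) for k,v in monitor.observe().items()})
E
```

```text
pics
scene cam pos [ 0.06303418 -0.44437417  0.84457058] [ 0.46780201  0.44568253 -0.76323546]
scan_pen 0.68 [361.2, 244.0, 16.6, 44.7] [365.  264.6]
scan_pen 0.59 [322.1, 261.3, 15.1, 31.8] [330.3 275.6]
stand_seat 0.97 [307.2, 280.7, 32.5, 36.0] [323.6 301.5]
viewer 0.77 [241.4, 159.4, 84.9, 94.5] [282.5 211.1]
label 0.68 [251.0, 218.3, 18.6, 18.2] [259.3 226.3]
flap 0.65 [276.0, 159.7, 47.1, 49.9] [299.5 187.1]
flap 0.24 [320.7, 257.8, 16.2, 37.0] [330.2 276.1]
vial_mid 0.2 [278.1, 159.0, 45.2, 50.0] [299.9 186.5]
jar_mid 0.98 [155.6, 152.3, 17.9, 29.5] [163.9 168.1]
slides_mid 0.62 [274.7, 159.5, 52.6, 52.0] [300.2 186.9]
slides_mid 0.6 [207.4, 251.0, 45.1, 45.1] [232.1 272.1]
top cam pos [0.31547463 0.00451527 1.37419718] [ 0.16142366  0.00927308 -0.98684163]
scan_pen 0.64 [344.8, 208.7, 13.0, 16.3] [352.3 216.9]
stand_seat 0.91 [222.5, 220.3, 24.2, 27.0] [232.8 233.1]
stand_seat 0.79 [334.1, 210.2, 27.5, 23.4] [344.6 221.1]
viewer 0.75 [256.8, 143.2, 40.7, 77.8] [278.2 187.7]
label 0.6 [256.4, 143.6, 42.6, 79.3] [278.3 187.3]
label 0.58 [267.4, 207.4, 12.6, 8.3] [274.8 211.1]
l
[... 164 characters left out ...]
38 [256.3, 141.3, 41.0, 84.0] [278.1 187.5]
jar_mid 0.74 [160.2, 213.7, 20.9, 18.1] [169.  221.8]
jar_mid 0.38 [263.2, 144.4, 34.4, 40.7] [280.8 167.1]
slides_mid 0.78 [267.8, 240.2, 32.2, 20.7] [284.4 250.8]
{'clock': np.float64(0.9), 'joints': array([-1.429,  0.434,  0.025,  1.573, -0.012,  1.134, -0.075]), 'dq': array([-0.001, -0.001,  0.001,  0.   ,  0.   ,  0.001, -0.001]), 'joint_efforts': array([-1.0000e-03, -6.6765e+01,  9.8300e-01, -3.1480e+01, -6.1000e-02,
        3.3000e-02,  0.0000e+00]), 'position': array([0.151, 0.606, 0.246]), 'ee_rot': array([0.384, 3.118, 0.   ]), 'force': array([0.297, 0.693, 0.375]), 'ft_torque': array([ 0.016,  0.064, -0.016]), 'width': np.float64(0.997)}
```

View pics/s1.png

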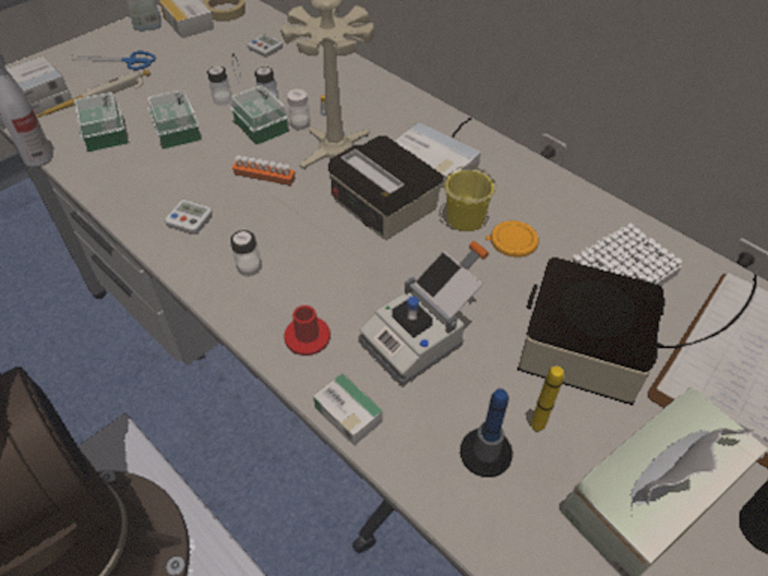

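View pics/t1.png

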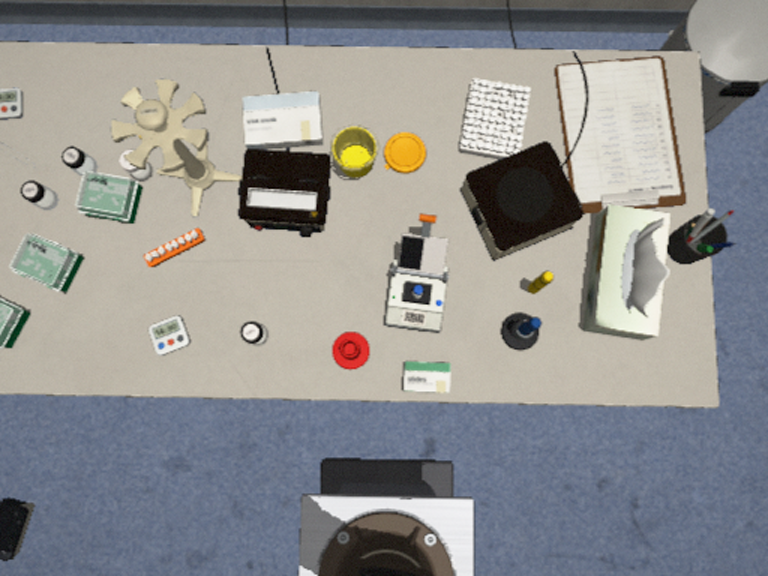

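```bash
python3 - <<'E'
from h import *
a=cam('scene');b=cam('top')
f=lambda *x:np.array(x)/1.5
print('fx',a[1][0,0],b[1][0,0])
def T(n,ua,ub):
    p=tri((a,ua),(b,ub)); print(n,p.round(4),'res',(proj(a,p)-ua).round(1),(proj(b,p)-ub).round(1))
T('grip',f(479,250),f(428,217.5))
T('label',f(388,342),f(415,321))
T('vialcap',f(413,302),f(418,291))
T('pentop',f(501,394),f(535,323))
T('jar lid',f(243,240),f(254,332))
print('disc',atz(a,f(486.5,452),0.005),atz(b,f(520,331),0.005))
print('redstand',atz(b,f(351,350),.005),'slides',atz(b,f(427,377),.03))
print('yellow',atz(b,f(537,288),0.0),atz(a,f(541,425),0))
E
```

```text
fx 447.19768554428293 480.19746909313164
grip [ 0.647  -0.0649  0.1288] res [[ 0.1 -0. ]] [[-0.  0.]]
label [ 0.4714 -0.0478  0.0537] res [[-0.6  0.1]] [[ 0.3 -0.4]]
vialcap [ 0.519  -0.0505  0.1062] res [[-0.6  0.1]] [[ 0.3 -0.4]]
pentop [ 0.4596 -0.2477  0.155 ] res [[-0.6  0.1]] [[ 0.3 -0.3]]
jar lid [0.4418 0.2454 0.0752] res [[ 0.2 -0. ]] [[-0.1  0.2]]
disc [ 0.46084163 -0.24866409  0.005     ] [ 0.46052617 -0.24904792  0.005     ]
redstand [0.41826689 0.07200159 0.005     ] slides [ 0.36909685 -0.07135362  0.03      ]
yellow [ 0.54499729 -0.28372244  0.        ] [ 0.54964205 -0.27616279  0.        ]
```

Request:
move_arm --pt "2.5 -4 0.4 0 0 1" --pt "2.5 -4 0.4 0 0 1" --pt "2.5 -4 0.4 0 0 1" --pt "2.5 -4 0.4 0 0 1" --pt "2.5 -4 0.4 0 0 1" --pt "2.5 -4 0.4 0 0 1" --pt "2.5 -4 0.4 0 0 1" --pt "2.5 -4 0.4 0 0 1" --grip 1

```text
clock: 1.8
position: [0.3522, 0.2846, 0.2782]
ee_rot: [0.164, 3.137, 0.001]
force: [1.3, 0.2, 0.8]
width: 1.0
```

Request:
move_arm --pt "1 -4 0 0 0 0" --pt "1 -4 0 0 0 0" --pt "1 -4 0 0 0 0" --pt "1 -4 0 0 0 0" --pt "1 -4 0 0 0 0" --pt "1 -4 0 0 0 0" --pt "1 -4 0 0 0 0" --pt "1 -4 0 0 0 0"

```text
clock: 2.6
position: [0.4317, -0.0353, 0.2781]
ee_rot: [0.165, 3.136, 0.001]
force: [0.3, 0.6, -0.2]
width: 1.002
```

Request:
move_arm --pt "0 -3 0 0 0 0" --pt "0 -2 0 0 0 0" --pt "0 0 0 0 0 0"

```text
clock: 2.9
position: [0.4313, -0.0866, 0.278]
ee_rot: [0.173, 3.136, -0.001]
force: [0.1, 0.6, -0.6]
width: 1.002
```

```bash
python3 - <<'E'
from h import *
c=cam('wrist'); save(c,'w1.png',s=1.5)
print(-c[2].T@c[3],c[2][2],c[1][0,0])
for n,p in (('label',(.4714,-.0478,.0537)),('vial',(.519,-.0505,.107)),('grip',(.647,-.0649,.1288)),('stand',(.4605,-.249,.059))): print(n,(proj(c,np.array(p))*1.5).round())
E
```

```text
[ 0.3579175  -0.07818234  0.41717722] [ 0.27175378 -0.02922343 -0.96192301] 292.4890589151029
label [[432. 292.]]
vial [[441. 370.]]
grip [[439. 527.]]
stand [[199. 306.]]
```

View pics/w1.png

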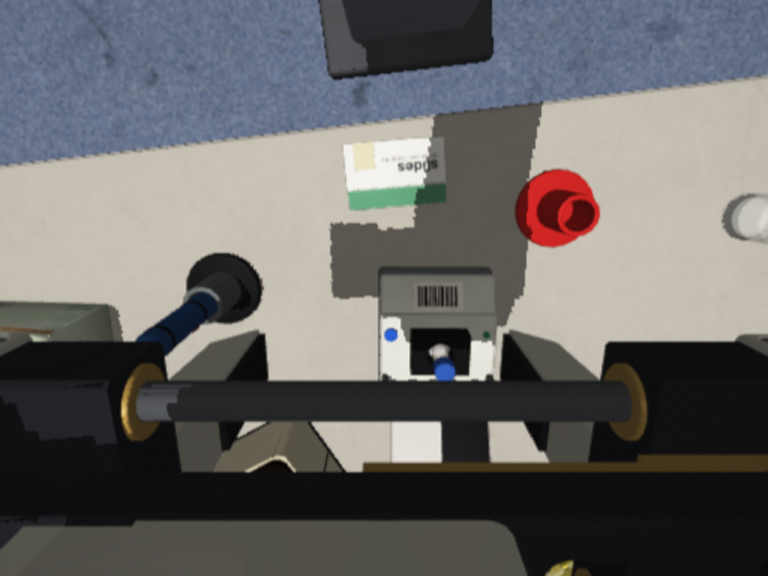

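```bash
python3 - <<'E'
from h import *
c=cam('wrist'); 
r=c[0][170:225,245:340].copy()
cv2.imwrite('pics/lab.png',cv2.resize(r[:,:,::-1],None,fx=8,fy=8,interpolation=cv2.INTER_NEAREST))
print('disc',atz(c,np.array([225,288])/1.5,0.005))
# viewer front top edge endpoints
for z in (.03,.0537,.107): print(z,[atz(c,np.array(u)/1.5,z).round(4) for u in ((415,284),(461,282),(417,308),(463,306),(437,295))])
print('vialcap',atz(c,np.array((445,371))/1.5,.107))
E
```

```text
disc [ 0.46063331 -0.24280922  0.005     ]
0.03 [array([ 0.4695, -0.0589,  0.03  ]), array([ 0.4722, -0.0169,  0.03  ]), array([ 0.4929, -0.0591,  0.03  ]), array([ 0.4955, -0.0164,  0.03  ]), array([ 0.4822, -0.0396,  0.03  ])]
0.0537 [array([ 0.4627, -0.06  ,  0.0537]), array([ 0.4652, -0.0205,  0.0537]), array([ 0.4846, -0.0602,  0.0537]), array([ 0.4871, -0.0201,  0.0537]), array([ 0.4746, -0.0419,  0.0537])]
0.107 [array([ 0.4474, -0.0624,  0.107 ]), array([ 0.4495, -0.0287,  0.107 ]), array([ 0.466 , -0.0626,  0.107 ]), array([ 0.4682, -0.0284,  0.107 ]), array([ 0.4575, -0.047 ,  0.107 ])]
vialcap [ 0.51994876 -0.04542031  0.107     ]
```

View pics/lab.png

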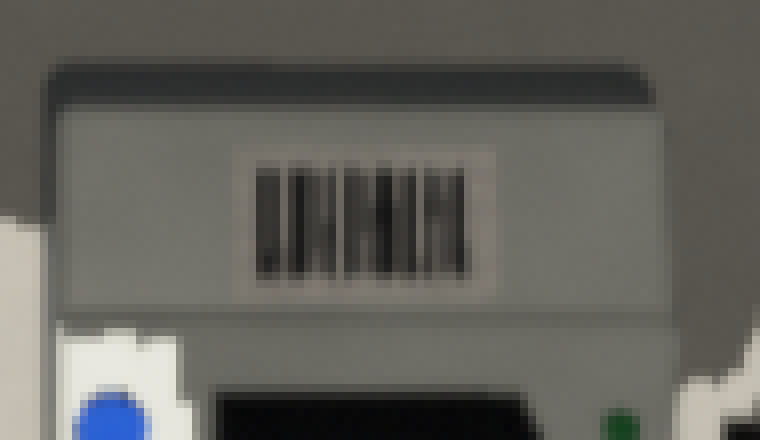

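Request:
move_arm --pt "0.5 -3.2 0 0 0 0" --pt "0.5 -3.2 0 0 0 0" --pt "0.5 -3.2 -1 0 0 0" --pt "0.5 -3.2 -2 0 0 0" --pt "0.5 -2 -2 0 0 0" --pt "0.4 -1.2 -2 0 0 0" --pt "0 0 0 0 0 0" --pt "0 0 0 0 0 0"

```text
clock: 3.8
position: [0.4607, -0.2423, 0.2077]
ee_rot: [-0.164, -3.136, -0.001]
force: [0.4, 0.1, 0.6]
width: 0.998
```

```bash
python3 - <<'E'
from h import *
c=cam('wrist');b=cam('top');a=cam('scene')
s=monitor.observe();print(s['position'],s['ee_rot'],s['force'])
tcp=s['position'];Rt=R.from_rotvec(s['ee_rot']).as_matrix()
tip=tcp+Rt@[0,0,.019]
P=[tcp,tip,tip+Rt@[0,.046,0],tip-Rt@[0,.046,0],[.4605,-.249,.158]]
for k in(c,a,b): print(proj(k,np.array(P)).round(1).tolist())
A=a[0][180:330,270:420];C=c[0][120:300,150:400];B=b[0][170:270,290:400]
z=lambda i,s:cv2.resize(i[:,:,::-1],None,fx=s,fy=s,interpolation=cv2.INTER_CUBIC)
o=np.zeros((600,800,3),np.uint8)
i=z(C,1.6);o[:i.shape[0],:i.shape[1]]=i   # wrist 400x288
i=z(A,2.6)[:390];o[:i.shape[0],405:405+i.shape[1]]=i[:,:395]
i=z(B,3);o[295:595,:330]=i
cv2.imwrite('pics/m1.png',o)
E
```

```text
[ 0.4612208  -0.24249048  0.20871642] [1.62354122e-01 3.13586891e+00 7.60175951e-04] [-0.47806754 -0.20437757  0.4355509 ]
[[254.6, 254.5], [254.7, 238.9], [333.1, 238.8], [176.2, 239.0], [245.2, 218.9]]
[[335.8, 243.7], [334.3, 249.8], [315.7, 233.0], [353.9, 267.7], [334.5, 262.0]]
[[359.4, 211.8], [357.7, 212.7], [339.2, 210.5], [376.3, 215.0], [357.7, 214.5]]
```

View pics/m1.png

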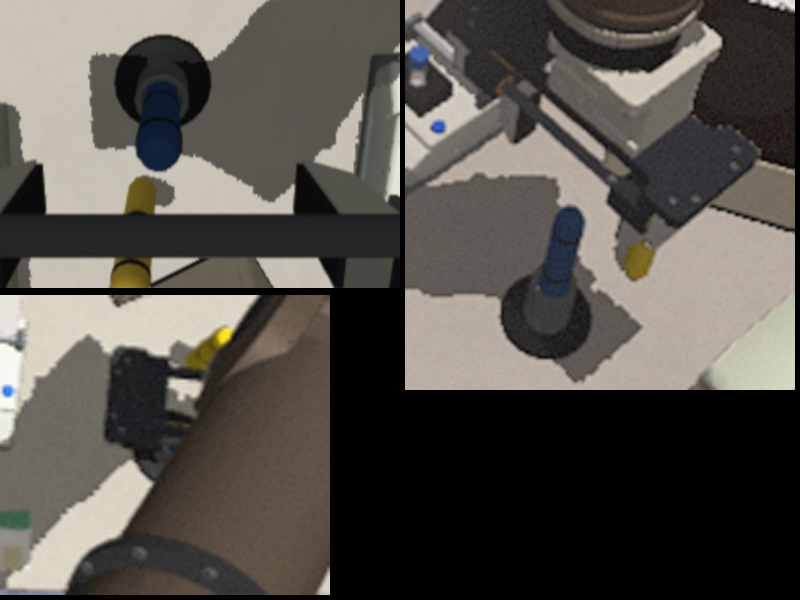

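```bash
python3 - <<'E'
from h import *
c=cam('wrist')
g=lambda x,y:(x/1.6+150-.2,y/1.6+120-.2)
print('disc',atz(c,g(163,84),.005).round(4),'top',atz(c,g(160,145),.157).round(4), 'mouth', atz(c,g(161,93),.059).round(4))
b=c[0].astype(int);m=(b[:,:,2]>b[:,:,0]+25)&(b[:,:,2]>40);m[:150]=0;m[230:]=0
ys,xs=np.where(m[:, 200:300]);print(xs.min()+200,xs.max()+200,ys.min(),ys.max(), [(y,xs[ys==y].mean()+200,len(xs[ys==y])) for y in range(ys.min(),ys.max()+1,4)])
E
```

```text
disc [ 0.4625 -0.2465  0.005 ] top [ 0.456  -0.2455  0.157 ] mouth [ 0.4564 -0.2466  0.059 ]
236 262 170 224 [(170, np.float64(251.0), 5), (174, np.float64(251.0), 17), (178, np.float64(251.0), 10), (182, np.float64(250.5), 18), (186, np.float64(250.5), 22), (190, np.float64(250.0), 23), (194, np.float64(254.0), 5), (198, np.float64(249.0), 19), (202, np.float64(249.0), 25), (206, np.float64(249.0), 27), (210, np.float64(249.0), 27), (214, np.float64(249.5), 26), (218, np.float64(249.0), 21), (222, np.float64(248.5), 14)]
```

Request:
move_arm --pt "-0.1 -0.2 -1 0 0 0" --pt "-0.1 -0.25 -2 0 0 0" --pt "0 0 -2 0 0 0" --pt "0 0 -2 0 0 0" --pt "0 0 -1.5 0 0 0" --pt "0 0 -0.7 0 0 0" --pt "0 0 0 0 0 0"

```text
clock: 4.7
position: [0.458, -0.2478, 0.115]
ee_rot: [-0.165, -3.136, -0.001]
force: [0.3, 1.0, -0.5]
width: 1.003
```

Request:
move_arm --pt "0 0 0 0 0 0" --pt "0 0 0 0 0 0" --pt "0 0 0 0 0 0" --pt "0 0 0 0 0 0" --pt "0 0 0 0 0 0" --pt "0 0 0 0 0 0" --pt "0 0 0 0 0 0" --pt "0 0 0 0 0 0" --grip 0.1 --force 10

```text
clock: 5.5
position: [0.4585, -0.2481, 0.1157]
ee_rot: [-0.165, -3.137, -0.0]
force: [0.4, -0.0, -0.1]
width: 0.357
```

```bash
python3 - <<'E'
from h import *
s=monitor.observe();print({k:np.round(v,4) for k,v in s.items()})
E
```

```text
{'clock': np.float64(5.5), 'joints': array([-0.0229,  0.4629,  0.5662,  2.0073, -0.3524,  0.7673,  2.2185]), 'dq': array([ 0.0007,  0.0007, -0.0002,  0.0003, -0.002 , -0.0009,  0.0005]), 'joint_efforts': array([-8.50000e-03, -5.39014e+01,  8.14940e+00, -2.25973e+01,
        6.65000e-02,  4.56000e-02, -4.00000e-04]), 'position': array([ 0.4585, -0.2481,  0.1157]), 'ee_rot': array([-1.6530e-01, -3.1372e+00, -1.0000e-04]), 'force': array([ 0.363 , -0.0044, -0.139 ]), 'ft_torque': array([ 0.0453, -0.0256, -0.0407]), 'width': np.float64(0.3567)}
```

Request:
move_arm --pt "0 0 0 0 0 0" --pt "0 0 0 0 0 0" --pt "0 0 0 0 0 0" --pt "0 0 0 0 0 0"

```text
clock: 5.9
position: [0.4585, -0.2482, 0.1157]
ee_rot: [-0.165, -3.137, -0.0]
force: [0.6, 0.2, -0.7]
width: 0.236
```

Request:
move_arm --pt "0 0 0 0 0 0" --pt "0 0 0 0 0 0" --pt "0 0 0 0 0 0" --grip 0 --force 30

```text
clock: 6.2
position: [0.4585, -0.2481, 0.1157]
ee_rot: [-0.165, -3.137, -0.0]
force: [-0.8, -0.1, -0.8]
width: 0.229
```

Request:
move_arm --pt "0 0 0.5 0 0 0" --pt "0 0 1 0 0 0" --pt "0 0 1.5 0 0 0" --pt "0 0 2 0 0 0" --pt "0 0 2 0 0 0" --pt "0 0 1.5 0 0 0" --pt "0 0 1 0 0 0" --pt "0 0 0 0 0 0"

```text
clock: 7.0
position: [0.4592, -0.2485, 0.2123]
ee_rot: [0.165, 3.135, -0.001]
force: [-0.0, 0.5, -1.2]
width: 0.23
```

```bash
python3 - <<'E'
from h import *
a=cam('scene');c=cam('wrist')
s=monitor.observe();print(s['position'],s['force'],s['width'])
tcp=s['position'];d=R.from_rotvec(s['ee_rot']).as_matrix()
P=np.array([tcp+d@[0,0,.1027],tcp+d@[0,0,.02],tcp-d@[0,0,.042]])
print(proj(a,P).round(1).tolist(),proj(c,P).round(1).tolist())
A=a[0][160:310,270:420];C=c[0][90:270,150:400]
z=lambda i,s:cv2.resize(i[:,:,::-1],None,fx=s,fy=s,interpolation=cv2.INTER_CUBIC)
o=np.zeros((400,800,3),np.uint8)
i=z(C,1.6);o[:i.shape[0],:i.shape[1]]=i
i=z(A,2.6)[:390];o[:i.shape[0],405:405+i.shape[1]]=i[:,:395]
cv2.imwrite('pics/m2.png',o)
E
```

```text
[ 0.45841099 -0.24791685  0.21060333] [-0.53716538  0.90437837 -0.95865083] 0.2311838174500442
[[329.7, 276.5], [335.8, 252.4], [341.1, 231.6]] [[255.2, 195.0], [255.2, 235.3], [255.2, 302.5]]
```

View pics/m2.png

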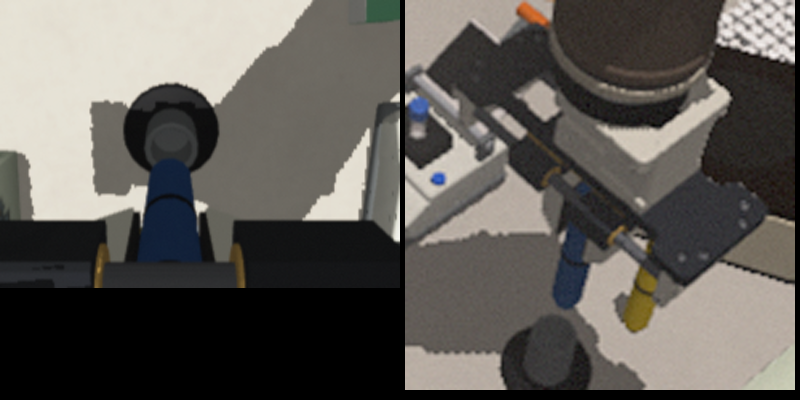

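```bash
cat > pen.py <<'E'
from h import *
from scipy.optimize import least_squares
def pen(view=('scene','wrist'),box=None):
    obs=[]
    s=monitor.observe()
    tcp=s['position'];M=R.from_rotvec(s['ee_rot']).as_matrix()
    for n in view:
        c=cam(n);b=c[0].astype(int)
        m=(b[:,:,2]>b[:,:,0]+25)&(b[:,:,2]>b[:,:,1]+15)
        P=proj(c,np.array([tcp+M@[0,0,.1027],tcp+M@[0,0,.02]]))
        lo,hi=P.min(0)-18,P.max(0)+18
        k=np.zeros_like(m);k[int(lo[1]):int(hi[1]),int(lo[0]):int(hi[0])]=1
        m=(m&k).astype(np.uint8);nn,l,st,ce=cv2.connectedComponentsWithStats(m)
        if nn<2: print(n,'none');continue
        j=1+st[1:,4].argmax();ys,xs=np.where(l==j)
        vx,vy,x0,y0=cv2.fitLine(np.c_[xs,ys].astype(np.float32),cv2.DIST_L2,0,.01,.01).ravel()
        pr=P[0]-P[1]
        t=np.array([vx,vy])*np.sign(pr@[vx,vy])
        print(n,'rect',st[j],'obs dir',np.degrees(np.arctan2(t[1],t[0])).round(1),'pred',np.degrees(np.arctan2(pr[1],pr[0])).round(1),'offset of line at pred tip px',np.round(np.cross(t,P[0]-[x0,y0]),2),'at 2cm',np.round(np.cross(t,P[1]-[x0,y0]),2),'tip pred',P[0].round(1),'tip obs',(np.c_[xs,ys]@t).max().round(1),(P[0]@t).round(1))
        for tilt in (-6,-3,3,6):
            Q=R.from_euler('y',tilt,degrees=True).as_matrix();p2=proj(c,np.array([tcp+M@Q@[0,0,.1027],tcp+M@Q@[0,0,.02]]));d=p2[0]-p2[1]
            print('  tilt',tilt,np.degrees(np.arctan2(d[1],d[0])).round(1),p2[0].round(1))
    return
if __name__=='__main__': pen()
E
python3 pen.py 2>/dev/null
```

```text
scene rect [326 262  14  17 151] obs dir 107.7 pred 104.2 offset of line at pred tip px 0.27 at 2cm 1.78 tip pred [329.7 276.5] tip obs 164.9 163.2
  tilt -6 97.7 [333.8 273.1]
  tilt -3 101.1 [331.7 274.9]
  tilt 3 106.9 [327.7 278.1]
  tilt 6 109.3 [325.7 279.6]
wrist rect [ 236  214   36   39 1197] obs dir -71.8 pred -89.8 offset of line at pred tip px -11.93 at 2cm 0.7 tip pred [254.9 196.2] tip obs -122.3 -107.1
  tilt -6 -89.8 [254.9 208.2]
  tilt -3 -89.8 [254.9 202.2]
  tilt 3 -89.8 [254.9 190.3]
  tilt 6 -89.9 [254.9 184.4]
```

Request:
move_arm --pt "0 0 2 0 0 0" --pt "-0.6 2.9 2 -0.37 -3.56 0" --pt "-0.8 2.9 0 -0.37 -3.56 0" --pt "-0.8 2.9 0 -0.37 -3.56 0" --pt "-0.8 2.9 -0.5 -0.37 -3.56 0" --pt "-0.8 2.9 -0.8 -0.37 -3.56 0" --pt "-0.8 2.9 -1 -0.37 -3.56 0" --pt "-0.7 2.9 -1.2 -0.37 -3.54 0"

```text
clock: 8.0
position: [0.4052, -0.047, 0.2165]
ee_rot: [0.142, 2.706, -0.03]
force: [0.6, 0.0, -1.6]
width: 0.231
```

Request:
move_arm --pt "0 0.4 0 0 0 0" --pt "0 0 0 0 0 0" --pt "0 0 0 0 0 0"

```text
clock: 8.3
position: [0.4071, -0.0455, 0.2173]
ee_rot: [0.145, 2.709, -0.033]
force: [0.7, -0.2, -0.9]
width: 0.229
```

```bash
python3 - <<'E'
from h import *
a=cam('scene');c=cam('wrist');b=cam('top')
s=monitor.observe();print(s['position'],s['ee_rot'],s['force'],s['joints'].round(2) if hasattr(s['joints'],'round') else s['joints'])
tcp=np.array(s['position']);M=R.from_rotvec(s['ee_rot']).as_matrix()
n=np.array([-.4203,.0442,.9063]);L=np.array([.473,-.047,.054]);print('tz',M[:,2],'ty',M[:,1],'tip',tcp+.1027*M[:,2])
print('to go (cm)',(L+.1327*n-tcp)*100)
P=np.array([tcp+M@[0,0,.1027],tcp+M@[0,0,.02],L])
for k in(a,c,b):print(proj(k,P).round(1).tolist())
A=a[0][140:260,200:350];C=c[0][90:290,150:400]
z=lambda i,s:cv2.resize(i[:,:,::-1],None,fx=s,fy=s,interpolation=cv2.INTER_CUBIC)
o=np.zeros((400,800,3),np.uint8)
i=z(C,1.6);o[:i.shape[0],:i.shape[1]]=i
i=z(A,2.63)[:390];o[:i.shape[0],405:405+i.shape[1]]=i[:,:395]
cv2.imwrite('pics/m3.png',o)
E
```

```text
[ 0.40716391 -0.04557812  0.21731691] [ 0.14608408  2.70803708 -0.03320301] [-0.48903446  0.11222927  0.13183011] [-0.4  -0.13  0.28  2.44  0.32  0.43  1.09]
tz [ 0.41444443 -0.0457622  -0.90892334] ty [ 1.07774284e-01  9.94174970e-01 -9.12264123e-04] tip [ 0.44972735 -0.0502779   0.12397049]
to go (cm) [ 1.00622848  0.44434615 -4.30509048]
[[251.6, 214.7], [236.9, 199.4], [258.3, 227.4]]
[[255.1, 195.5], [255.1, 236.0], [260.5, 168.7]]
[[278.9, 218.7], [278.6, 229.4], [276.7, 213.0]]
```

View pics/m3.png

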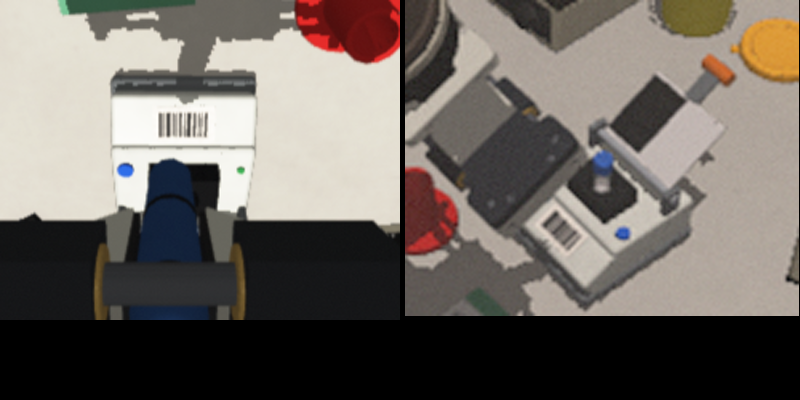

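Request:
move_arm --pt "0.2 0.2 -0.5 0 0 0" --pt "0.2 0.2 -1 0 0 0" --pt "0.2 0.2 -1 0 0 0" --pt "0.2 0 -1 0 0 0" --pt "0.2 0 -0.6 0 0 0" --pt "0 0 -0.2 0 0 0" --pt "0 0 0 0 0 0" --pt "0 0 0 0 0 0"

```text
clock: 9.25
position: [0.4166, -0.0388, 0.1742]
ee_rot: [0.144, 2.708, -0.033]
force: [0.4, -0.2, -0.7]
width: 0.232
```

```bash
python3 - <<'E'
from h import *
a=cam('scene');c=cam('wrist')
s=monitor.observe();print(s['position'],s['ee_rot'],s['force'])
tcp=np.array(s['position']);M=R.from_rotvec(s['ee_rot']).as_matrix()
n=np.array([-.4203,.0442,.9063]);L=np.array([.473,-.0455,.054]);tip=tcp+.1027*M[:,2]
print('tz',M[:,2],'ty',M[:,1],'tip',tip, 'dist',(tip-L)@n,'lateral',tip-L-n*((tip-L)@n))
P=np.array([tip,tip+.03*M[:,2],L])
for k in(a,c):print(proj(k,P).round(1).tolist())
A=a[0][180:260,220:320];C=c[0][120:270,170:340]
z=lambda i,s:cv2.resize(i[:,:,::-1],None,fx=s,fy=s,interpolation=cv2.INTER_CUBIC)
o=np.zeros((400,800,3),np.uint8)
i=z(C,2.35);o[:i.shape[0],:399]=i[:,:399]
i=z(A,3.9)[:390];o[:i.shape[0],405:405+i.shape[1]]=i[:,:395]
cv2.imwrite('pics/m4.png',o)
E
```

```text
[ 0.41666273 -0.03875919  0.17437622] [ 0.14383536  2.70754422 -0.03235004] [ 0.05579513 -0.72732636 -1.05057298]
tz [ 0.41508021 -0.04485579 -0.90867837] ty [ 1.06084986e-01  9.94356869e-01 -6.26054710e-04] tip [ 0.45929147 -0.04336588  0.08105495] dist 0.03037592570495936 lateral [-0.00094153  0.00079151 -0.00047475]
[[252.6, 222.6], [257.1, 227.2], [257.8, 227.0]]
[[255.1, 195.6], [255.1, 186.6], [254.4, 187.8]]
```

View pics/m4.png

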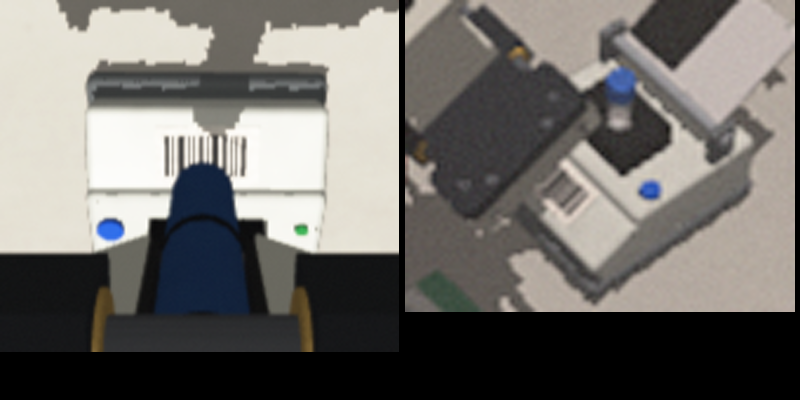

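Request:
move_arm --pt "-0.1 0 -0.05 0 0 0" --pt "-0.1 0 -0.05 0 0 0" --pt "0 0 0 0 0 0" --pt "0 0 0 0 0 0" --pt "0 0 0 0 0 0" --pt "0 0 0 0 0 0" --pt "0 0 0 0 0 0" --pt "0 0 0 0 0 0"

```text
clock: 10.15
position: [0.4145, -0.0388, 0.173]
ee_rot: [0.144, 2.708, -0.033]
force: [0.1, 0.4, -0.7]
width: 0.233
```

Request:
move_arm --pt "0 0 0 0 0 0" --pt "0 0 0 0 0 0" --pt "0 0 0 0 0 0" --pt "0 0 0 0 0 0" --pt "0 0 0 0 0 0" --pt "0 0 0 0 0 0" --pt "0 0 0 0 0 0" --pt "0 0 0 0 0 0"

```text
clock: 10.95
position: [0.4145, -0.0388, 0.173]
ee_rot: [0.144, 2.708, -0.033]
force: [-0.1, -0.4, -0.7]
width: 0.233
```

Request:
move_arm --pt "0 0 0 0 0 0" --pt "0 0 0 0 0 0" --pt "0 0 0 0 0 0" --pt "0 0 0 0 0 0"

```text
clock: 11.35
position: [0.4144, -0.0388, 0.173]
ee_rot: [0.144, 2.708, -0.033]
force: [-0.1, -0.1, 0.2]
width: 0.234
```

Request:
move_arm --pt "-0.4 0 2.2 0 0 0" --pt "-0.4 0 2.4 0 0 0" --pt "0.7 -3 1.4 0.37 3.56 0" --pt "0.8 -3 1.2 0.37 3.56 0" --pt "0.8 -3 0 0.37 3.56 0" --pt "0.8 -3 0 0.37 3.56 0" --pt "0.8 -3 0 0.37 3.56 0" --pt "0.8 -3 0 0.37 3.56 0"

```text
clock: 12.15
position: [0.4535, -0.217, 0.2437]
ee_rot: [0.162, 3.078, -0.009]
force: [0.1, 0.1, 0.1]
width: 0.233
```

Request:
move_arm --pt "0.5 -2.9 0 0.37 3.55 0" --pt "0 0 0 0 0 0" --pt "0 0 0 0 0 0" --pt "0 0 0 0 0 0"

```text
clock: 12.55
position: [0.4574, -0.2441, 0.2432]
ee_rot: [-0.166, -3.136, 0.004]
force: [-0.7, -0.6, -0.8]
width: 0.237
```

```bash
python3 - <<'E'
from h import *
s=monitor.observe();M=R.from_rotvec(s['ee_rot']).as_matrix()
print(s['position'],M[:,2],M[:,1],'to go cm',(np.array([.4585,-.248,.1157])-s['position'])*100)
tz=-np.cross(M[:,1],[0,0,1]) ; print('fix rotvec deg',np.degrees(np.cross(M[:,2],[0,0,-1])))
E
```

```text
[ 0.45741283 -0.24412555  0.24322151] [-0.00140455 -0.00269439 -0.99999538] [ 0.10537913  0.9944281  -0.0028274 ] to go cm [  0.10871661  -0.38744472 -12.75215079]
fix rotvec deg [ 0.15437705 -0.08047484  0.        ]
```

Request:
move_arm --pt "0.1 -0.4 -1 0 0 0" --pt "0 0 -2 0 0 0" --pt "0 0 -2 0 0 0" --pt "0 0 -1.7 0 0 0" --pt "0 0 -1 0 0 0" --pt "0 0 0 0 0 0" --pt "0 0 0 0 0 0"

```text
clock: 13.25
position: [0.459, -0.249, 0.1669]
ee_rot: [-0.166, -3.136, 0.006]
force: [0.4, -0.2, -0.2]
width: 0.233
```

```bash
python3 - <<'E'
from h import *
c=cam('wrist');a=cam('scene')
s=monitor.observe();print(s['position'],s['force'])
C=c[0][120:250,170:340];A=a[0][220:330,270:380]
z=lambda i,s:cv2.resize(i[:,:,::-1],None,fx=s,fy=s,interpolation=cv2.INTER_CUBIC)
o=np.zeros((400,800,3),np.uint8)
i=z(C,2.35);o[:i.shape[0],:399]=i[:,:399]
i=z(A,3.5)[:390];o[:i.shape[0],405:405+i.shape[1]]=i[:,:395]
cv2.imwrite('pics/m5.png',o)
E
```

```text
[ 0.45934447 -0.2493355   0.16726976] [ 0.02562104  0.954643   -0.90059019]
```

View pics/m5.png

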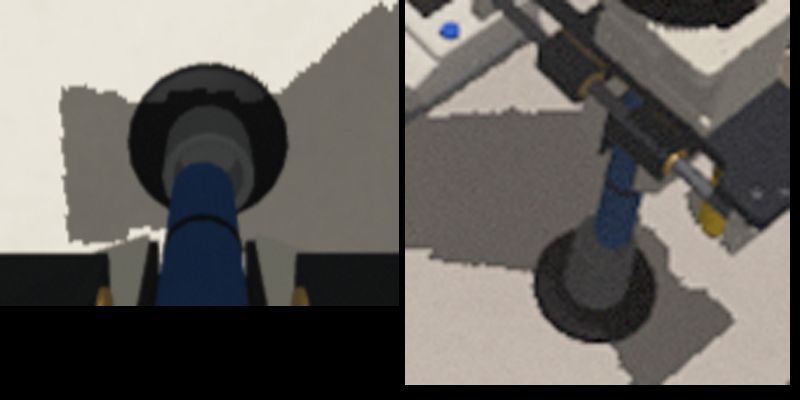

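Request:
move_arm --pt "-0.1 0.15 0 0 0 0" --pt "0 0 -0.6 0 0 0" --pt "0 0 -0.8 0 0 0" --pt "0 0 0 0 0 0"

```text
clock: 13.75
position: [0.4573, -0.2471, 0.1513]
ee_rot: [-0.166, -3.134, 0.005]
force: [0.8, -0.1, -0.9]
width: 0.231
```

Inside the mouth with no contact force; continue down.

Request:
move_arm --pt "0.05 -0.05 -0.8 0 0 0" --pt "0 0 -0.8 0 0 0" --pt "0 0 -0.8 0 0 0" --pt "0 0 -0.5 0 0 0" --pt "0 0 -0.3 0 0 0" --pt "0 0 0 0 0 0"

```text
clock: 14.35
position: [0.4582, -0.2481, 0.12]
ee_rot: [-0.167, -3.135, 0.006]
force: [-0.5, -0.1, -0.3]
width: 0.232
```

Request:
move_arm --pt "0 0 -0.2 0 0 0" --pt "0 0 -0.2 0 0 0" --pt "0 0 -0.1 0 0 0" --pt "0 0 0 0 0 0"

```text
clock: 14.75
position: [0.4586, -0.2481, 0.1157]
ee_rot: [-0.166, -3.136, 0.006]
force: [-0.1, -0.3, 1.1]
width: 0.233
```

Request:
move_arm --pt "0 0 0 0 0 0" --pt "0 0 0 0 0 0" --pt "0 0 0 0 0 0" --pt "0 0 0 0 0 0" --pt "0 0 0 0 0 0" --pt "0 0 0 0 0 0" --pt "0 0 0 0 0 0" --pt "0 0 0 0 0 0" --grip 1

```text
clock: 15.55
position: [0.4584, -0.2482, 0.1155]
ee_rot: [-0.167, -3.136, 0.006]
force: [0.2, -0.3, 0.3]
width: 0.879
```

Request:
move_arm --pt "0 0 1 0 0 0" --pt "0 0 2 0 0 0" --pt "0 0 3 0 0 0" --pt "0 0 3 0 0 0" --pt "0 0 3 0 0 0" --pt "0 0 3 0 0 0" --pt "0 0 1 0 0 0" --pt "0 0 0 0 0 0"

```text
clock: 16.35
position: [0.459, -0.2486, 0.2771]
ee_rot: [0.166, 3.135, -0.006]
force: [0.4, -0.6, -0.9]
width: 1.003
```

Request:
move_arm --pt "2 2 0 0 0 0" --pt "2.5 2.5 0 0 0 0" --pt "2.5 2.5 0 0 0 0" --pt "2.5 2.5 0 0 0 0" --pt "2.5 2.5 0 0 0 0" --pt "2.5 2.5 -1 0 0 0" --pt "2.5 2.5 -2 0 0 0" --pt "1.6 1.5 -2 0 0 0"

```text
clock: 17.15
position: [0.6454, -0.06, 0.2229]
ee_rot: [-0.162, -3.134, 0.004]
force: [0.5, 0.5, 1.0]
width: 1.004
```

Request:
move_arm --pt "0 0 0 0 0 0" --pt "0 0 0 0 0 0" --pt "0 0 0 0 0 0"

```text
clock: 17.45
position: [0.6437, -0.0647, 0.2256]
ee_rot: [-0.169, -3.135, 0.007]
force: [0.0, 0.2, 0.2]
width: 0.998
```

```bash
python3 - <<'E'
from h import *
c=cam('wrist');a=cam('scene');b=cam('top')
s=monitor.observe();print(s['position'],s['ee_rot'],s['force'],np.round(s['joints'],2))
def blob(c):
    h=cv2.cvtColor(c[0],cv2.COLOR_RGB2HSV);m=((h[...,0]<=12)&(h[...,1]>150)&(h[...,2]>90)).astype(np.uint8)
    p=proj(c,np.array([.647,-.065,.1288]))[0];n,l,st,ce=cv2.connectedComponentsWithStats(m)
    for j in range(1,n):
        if st[j,4]>8 and np.hypot(*(ce[j]-p))<60: print(st[j],ce[j].round(1),'pred',p.round(1),cv2.minAreaRect(np.argwhere(l==j)[:,::-1].astype(np.float32)), atz(c,ce[j],.129).round(4))
for k in(c,a,b):blob(k)
C=c[0][90:290,130:380];A=a[0][190:340,270:420]
z=lambda i,s:cv2.resize(i[:,:,::-1],None,fx=s,fy=s,interpolation=cv2.INTER_CUBIC)
o=np.zeros((400,800,3),np.uint8)
i=z(C,1.6);o[:i.shape[0],:i.shape[1]]=i
i=z(A,2.6)[:390];o[:i.shape[0],405:405+i.shape[1]]=i[:,:395]
cv2.imwrite('pics/m6.png',o)
E
```

```text
[ 0.64412708 -0.0643275   0.22635444] [-0.1691654  -3.13691102  0.00570926] [-0.04494315 -0.09092208  0.04054923] [-0.4   0.54  0.66  1.58 -0.35  1.14  1.79]
[242 193  35  15 522] [259. 200.] pred [255.5 201.7] ((259.0, 200.0), (14.0, 34.0), 90.0) [ 0.6458 -0.0619  0.129 ]
[313 162  12  10  48] [318.6 166.2] pred [319.5 166.7] ((318.70587158203125, 166.1764678955078), (11.497314453125, 4.338609218597412), 40.601295471191406) [ 0.6466 -0.063   0.129 ]
```

View pics/m6.png

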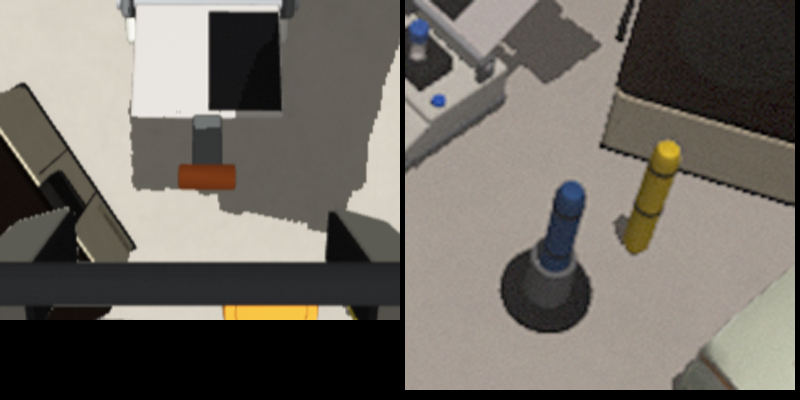

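Request:
move_arm --pt "0.1 0.1 -1 0 0 0" --pt "0.1 0.05 -2 0 0 0" --pt "0 0 -2 0 0 0" --pt "0 0 -2 0 0 0" --pt "0 0 -0.5 0 0 0" --pt "0 0 0 0 0 0" --pt "0 0 0 0 0 0" --grip 0.6

```text
clock: 18.3
position: [0.6468, -0.0619, 0.1513]
ee_rot: [-0.167, -3.137, 0.006]
force: [-0.2, 0.1, 0.3]
width: 0.603
```

```bash
python3 - <<'E'
from h import *
c=cam('wrist')
s=monitor.observe();print(s['position'],s['ee_rot'],s['force'],s['width'])
h=cv2.cvtColor(c[0],cv2.COLOR_RGB2HSV);m=((h[...,0]<=12)&(h[...,1]>150)&(h[...,2]>60)).astype(np.uint8)
n,l,st,ce=cv2.connectedComponentsWithStats(m);j=1+st[1:,4].argmax()
print(st[j],ce[j],atz(c,ce[j],.131),'tcp px',proj(c,s['position']))
E
```

```text
[ 0.64699602 -0.06188078  0.15154937] [ 0.16678406  3.13679127 -0.00575625] [-0.08949941 -0.8999046   0.48149109] 0.598116025400707
[ 230  222   50   23 1060] [254.46226415 233.02264151] [ 0.6447128  -0.06195408  0.131     ] tcp px [[254.83085426 253.17205957]]
```

Request:
move_arm --pt "-0.1 0 -1 0 0 0" --pt "0 0 -0.8 0 0 0" --pt "0 0 -0.4 0 0 0" --pt "0 0 0 0 0 0"

```text
clock: 18.75
position: [0.6448, -0.0615, 0.1275]
ee_rot: [-0.166, -3.134, 0.006]
force: [0.6, -0.4, -1.2]
width: 0.6
```

Request:
move_arm --pt "0 0 0 0 0 0" --pt "0 0 0 0 0 0" --pt "0 0 0 0 0 0" --pt "0 0 0 0 0 0" --pt "0 0 0 0 0 0" --pt "0 0 0 0 0 0" --grip 0.1 --force 8

```text
clock: 19.35
position: [0.6455, -0.0625, 0.1287]
ee_rot: [-0.168, -3.136, 0.007]
force: [0.3, -3.6, 0.3]
width: 0.326
```

Request:
move_arm --pt "0 -0.1 0 0 0 0" --pt "0 0 0 0 0 0" --pt "-0.5 0.05 0.78 0 0 0" --pt "-0.54 0.06 0.72 0 0 0" --pt "-0.62 0.065 0.67 0 0 0" --pt "-0.66 0.07 0.62 0 0 0" --pt "0 0 0 0 0 0" --grip 0 --force 10

```text
clock: 20.05
position: [0.6212, -0.0598, 0.1573]
ee_rot: [-0.166, -3.136, 0.004]
force: [-0.4, -0.9, -1.4]
width: 0.326
```

```bash
python3 - <<'E'
from h import *
s=monitor.observe();print({k:np.round(s[k],3) for k in('position','ee_rot','force','ft_torque','width')})
E
```

```text
{'position': array([ 0.621, -0.06 ,  0.157]), 'ee_rot': array([-0.166, -3.136,  0.004]), 'force': array([-0.439, -0.872, -1.364]), 'ft_torque': array([-0.215,  0.048, -0.012]), 'width': np.float64(0.326)}
```

Request:
move_arm --pt "-0.72 0.075 0.55 0 0 0" --pt "-0.77 0.08 0.5 0 0 0" --pt "-0.81 0.085 0.42 0 0 0" --pt "-0.84 0.085 0.36 0 0 0" --pt "-0.87 0.09 0.27 0 0 0" --pt "-0.89 0.095 0.2 0 0 0" --pt "0 0 0 0 0 0"

```text
clock: 20.75
position: [0.5722, -0.0543, 0.1798]
ee_rot: [-0.166, -3.136, 0.004]
force: [0.5, 3.8, 0.5]
width: 0.326
```

```bash
python3 - <<'E'
from h import *
c=cam('scene')
s=monitor.observe();print({k:np.round(s[k],4) for k in('position','ee_rot','force','ft_torque','width')})
p=np.array(s['position']);H=np.array([.5556,-.053,.075]);x=np.array([.9945,-.1045,0]);r=p-H
print('rel s,z',r@x,r[2],np.hypot(r@x,r[2]),'deg back',np.degrees(np.arctan2(r@x,r[2])),'to go cm',((H+[0,0,.105])-p)*100)
E
```

```text
{'position': array([ 0.5727, -0.0544,  0.1796]), 'ee_rot': array([-0.1656, -3.136 ,  0.0042]), 'force': array([0.2814, 3.795 , 1.5092]), 'ft_torque': array([ 0.7956, -0.1009, -0.034 ]), 'width': np.float64(0.3207)}
rel s,z 0.017195513827083543 0.10462502888915727 0.10602868652319718 deg back 9.333334240832599 to go cm [-1.71476267  0.13607565  0.03749711]
```

Request:
move_arm --pt "-0.6 0.08 0.07 0 0 0" --pt "-0.6 0.08 0.04 0 0 0" --pt "-0.5 0.06 0 0 0 0" --pt "0 0 0 0 0 0" --pt "0 0 0 0 0 0"

```text
clock: 21.3
position: [0.5563, -0.0525, 0.1809]
ee_rot: [-0.166, -3.137, 0.005]
force: [0.5, 5.2, 5.4]
width: 0.323
```

```bash
python3 - <<'E'
from h import *
a=cam('scene');b=cam('top');c=cam('wrist')
s=monitor.observe();print({k:np.round(s[k],4) for k in('position','ee_rot','force','ft_torque','width')})
z=lambda i,s:cv2.resize(i[:,:,::-1],None,fx=s,fy=s,interpolation=cv2.INTER_CUBIC)
o=np.zeros((600,800,3),np.uint8)
i=z(c[0][90:290,130:380],1.6);o[:i.shape[0],:i.shape[1]]=i
i=z(a[0][130:260,200:330],3.03)[:390];o[:i.shape[0],405:800]=i[:,:395]
i=z(b[0][130:230,220:320],2.7);o[325:595,:270]=i
cv2.imwrite('pics/m7.png',o)
E
```

```text
{'position': array([ 0.5564, -0.0525,  0.1809]), 'ee_rot': array([-0.1661, -3.1367,  0.0049]), 'force': array([1.257 , 4.9093, 6.2395]), 'ft_torque': array([ 1.083 , -0.1677, -0.0293]), 'width': np.float64(0.3239)}Traceback (most recent call last):
  File "<stdin>", line 7, in <module>
ValueError: could not broadcast input array from shape (390,394,3) into shape (390,395,3)
```

Request:
move_arm --pt "-0.1 0.08 0.08 0 0 0" --pt "0 0 0 0 0 0" --pt "0 0 0 0 0 0"

```text
clock: 21.75
position: [0.5547, -0.0523, 0.181]
ee_rot: [-0.167, -3.135, 0.006]
force: [1.6, 2.3, -1.2]
width: 0.325
```

```bash
python3 - <<'E'
from h import *
a=cam('scene');b=cam('top');c=cam('wrist')
s=monitor.observe();print({k:np.round(s[k],4) for k in('position','ee_rot','force','ft_torque','width')})
z=lambda i,w,h:cv2.resize(i[:,:,::-1],(w,h),interpolation=cv2.INTER_CUBIC)
o=np.zeros((600,800,3),np.uint8)
o[:320,:400]=z(c[0][90:290,130:380],400,320)
o[:390,405:795]=z(a[0][130:260,200:330],390,390)
o[325:595,:270]=z(b[0][130:230,220:320],270,270)
cv2.imwrite('pics/m7.png',o)
H=np.array([.555,-.053,.075]);y=np.array([.1045,.9945,0])
print('hinge ends, panel top ends scene crop',[((proj(a,H+[0,0,h]+k*y)[0]-[200,130])*3+[405,0]).round().tolist() for h in(0,.072) for k in(-.042,.042)])
E
```

```text
{'position': array([ 0.5548, -0.0523,  0.181 ]), 'ee_rot': array([-0.1669, -3.1352,  0.0062]), 'force': array([ 1.333 ,  1.1626, -1.1729]), 'ft_torque': array([ 0.4143, -0.1403, -0.028 ]), 'width': np.float64(0.3251)}
hinge ends, panel top ends scene crop [[702.0, 251.0], [626.0, 183.0], [710.0, 187.0], [630.0, 117.0]]
```

View pics/m7.png

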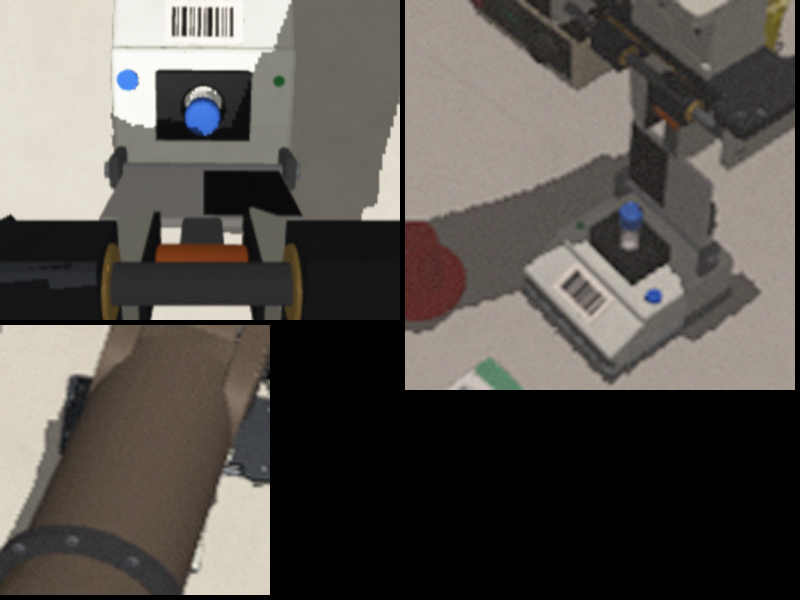

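```bash
python3 -c "
from cell import *
s=monitor.observe();print(s['clock'],s['position'],s['width'],s['force']);print(workorder.sign_off())"
```

```text
21.9 [ 0.55484717 -0.05230573  0.18100309] 0.3251432990547513 [ 1.33295562  1.16256669 -1.17294853]
the job is handed in; nothing more can be done
None
```

The job is done and handed in at about 22 s; the hand-in gives no verdict. I took the blue pen from the black stand, scanned the label and put the pen back. The gripper now holds the flap upright by its orange bar.

**Scan:** The pen tip stood about 3 cm from the label, within about 1° of square and 2–4 mm of its middle, held still for about 2 s. The cameras disagreed by up to about 5 mm on where the label's middle was, so I aimed at a compromise and did not check it further.

**Pen return:** The gripper came down to the same height as when it took the pen, with about 1 N of contact. The scene picture afterwards shows the pen top in the same place as at the start.

**Flap:**
- The last picture shows the panel where an upright one should be, within about 1 px. The gripper is about 181 mm up, against 180 mm expected.
- The bar is pinched at 30 mm, with only 1–2 N on the wrist. Forces stayed under about 9 N in every reading.

**Other objects:** The vial is in its well in the last picture. The jar and slide carton were not touched, and I took no separate look at them at the end.

I viewed 10 pictures.

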